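# Clear the galley and hook its sprung gate

### The arm

A 6-joint arm with a two-finger parallel gripper is mounted at the origin on the work surface. World frame = base frame: x ahead of the robot, y to its left, z up, the work surface at z = 0. Lengths are in m, angles in rad, forces in N, time in s.
With the tool pointing down it reaches from about 0.35 to 0.975 m from the base axis. Payload 4.9 kg.
Tool frame: the origin (TCP) lies on the centre line of the jaws, within the pads' length; the fingertips stand manip.tcp_to_tips ahead of it and the grasp point (between the pads) is the TCP (manip.tcp_to_tips is the distance from the TCP to the fingertips, in m); y points along the fingers, z is the direction in which the jaws open and shut, and the axes are right-handed (so a half turn about y gives the same grasp; the last joint's range is limited). The gripper opens to 85 mm and grips with 20 to 120 N. Pads are 22 mm wide; open, the fingers measure 114 mm over their backs; the gripper's body (76 mm by 85 mm) begins 54 mm behind the grasp point. The pads swing forward as they close: fully open they stand 13 mm farther back than shut.
Start: joints at [1.137, 0.053, 1.613, -0, 1.476, -0.119], TCP at [0.194, 0.594, 0.25] pointing down, gripper open.
Joint ranges: [-3.01, 3.01], [-1.01, 2.22], [0.06, 2.58], [-1.02, 4.17], [0.09, 2.62], [-3.14, 3.14]. Speed limits (rad/s): [2.57, 2.57, 3.14, 3.14, 3.14, 3.14].

### API

Orientations are given as a unit quaternion [w, x, y, z].
In Python, from plant import manip gives the robot as it stands.
- The arm moves only by the tool apply_moves, never from a script. Its argument "moves" is a list of rows, each a list of 7 numbers: the gripper's target within -1 to 1 (shut at 1, half-way at 0, fully open at -1), then the shift along the tool's x, y, z in mm, then the turn, a rotation vector about the tool's x, y, z in degrees. A call has 1 to 20 rows; each row shifts and turns the commanded pose from where the row before left it, along the tool's axes as they then stand; what a row does not reach is not made up. A row lasts 1/10 s, in which the tool goes at most 50 mm and 8.59 degrees, less where a joint would pass 70% of its speed; a pose out of reach is approached as far as the arm can. A call with a gripper value outside its range is refused whole. The fingers move at their own pace and stop on an object; the grip force is fixed at half the most. Time passes only in rows, so rows that do not move let the fingers close. It gives the time, the measured TCP pose, the force and the opening at its end, in the units of the state.
- manip.state(): the state, without advancing time (a new reading comes with each control period).
- manip.grab_frame(name): name is "scene" or "top" or "wrist"; returns the picture (400x640x3 uint8, blue, green, red); there is no depth.
- manip.calibration(name): a dict with "mtx" (3x3 intrinsics, pixels), "distortion" ([k1, k2, p1, p2, k3] as OpenCV has them; the pictures are not rectified), "T" (4x4, takes a point from camera to world coordinates); the wrist camera has in their place "T_tool_cam" (4x4, takes a point from camera to tool coordinates, whose origin is the TCP and whose axes are the tool frame's). Camera axes: x right, y down, z forward; pixel columns grow to the right and rows downward; lengths in m; the calibration is good to about 2 mm. A picture is of the moment at which its call begins: read the wrist's pose just before it. calibration takes no time and is no camera call.
- manip.job_done(): hands the job in, once; it reports no verdict.
The state is a dict: "time": time; "joint_pos": joint angles; "joint_vel": joint speeds; "joint_efforts": joint torques, N m; "tool_pos": TCP position; "tool_rot": TCP orientation; "contact_force": force on the tool from outside, world axes, zero at the start; "ft_torque": the same for the moment, N m; "gripper_width": opening from 0.0 (shut) to 1.0 (fully open).
Only numpy, scipy, OpenCV 4.12 (cv2) and the standard library are available. Lean on these libraries where they do the work, as an engineer would, in place of code of your own. Each camera call takes 0.05 s, during which the arm holds its last target. There are 200 camera calls.

### The job

Two spacing pieces have been left lying in the mouth of the steel galley tray: put the wooden one in the red bin that holds wooden pieces and the metal one in the red bin that holds metal pieces. Then close the galley: press the red sprung plunger on its gate right in so that the hook comes fully out, swing the gate across gently until you feel the brass post sit in the hook, without forcing the post, and let go so that the spring draws the hook tight round the post. Leave the printing block, the ink tin and the hand roller where they are.

Things in the scene. Friction and masses are not known exactly. Their poses are not given: they have to be found in the camera images.
- galley: Steel tray fixed to the bench, 380 (x) x 270 (y) mm, floor 4 mm thick, rails 18 mm high on both sides and at its far (+x) end; the -x end is an open mouth. Origin: centre of the underside; x points from the mouth to the far end.
- keeper_strip: Dark slotted strip along x on the tray floor, 86 mm long; origin: its middle, 4 mm above the bench, 221 mm from the gate's hinge. In it is clamped an upright brass keeper post, 10 mm thick, top 54 mm above the bench, anywhere from 26 mm short of this origin to 26 mm past it (along x): its true place is not tracked, see or feel it. A shove of over 20 N would spoil its setting.
- gate_hinge (a point): Vertical hinge axis of the gate, at the tray floor (4 mm above the bench). The gate is a steel bar from here to 200 mm out (top 20 mm above the bench), carrying on top an aluminium barrel (24 mm thick, 150 to 200 mm out, axis 32 mm and top 44 mm above the bench) that ends in a steel nose 213 mm out.
- gate (a joint): Angle of the gate: 0 when it lies square across the tray (pointing to the tray's -y side), growing to 1.5 as its free end swings towards the mouth (the tray's -x). Light friction (0.06 N m); it stays where it is left. With the post in the hook it reads -0.14 to +0.14, by where the post is clamped.
- gate_tab (a point): On the fixed aluminium finger tab: an upright plate 22 mm wide, 5 mm thick, top 76 mm above the bench. The point is on its face towards the gate's free end, 180 mm from the hinge axis along the gate, 64 mm above the bench. Its axes turn with the gate: the gate points along -y and closes towards +x.
- thumb_tab (a point): On the red thumb tab of the sprung plunger, a plate like the fixed tab and parallel to it. The point is on its face towards the hinge, 120 mm from the hinge axis at plunger 0, 64 mm above the bench: 60 mm over the outer faces of both tabs, 42 mm when pressed right in. Pinch the tabs together, or push this one along the gate away from the hinge. Axes as gate_tab.
- plunger (a joint): Travel of the plunger with the yellow hook (one piece): 0 = out, hook drawn in; 0.018 m = pressed right in, hook fully out. The spring pushes back with 6 N at 0 and 11.4 N at 0.018. It rests at about 0.006 when the hook holds the post, and goes back to 0 if it missed.
- hook_seat (a point): Centre of the bend of the yellow hook (5 mm rod, half circle, 12 mm inside), 32 mm above the bench, 214.5 mm from the hinge plus the plunger's travel. Its stem is on the mouth side (gate's -x), its tip on the far side: with the plunger right in, the closing gate lets the post in between nose and tip (213 to 230 mm from the hinge) until the stem stops against it.
- wood_piece: Oak spacing piece (printer's furniture), yellow-brown, 24 (x) x 90 (y) x 18 mm, about 35 g, lying on the tray floor. Origin: centre of the underside.
- metal_piece: Light grey cast-metal spacing piece with three dark recesses on top, 24 (x) x 80 (y) x 18 mm, about 110 g, lying on the tray floor. Origin: centre of the underside.
- wood_bin: Red open bin fixed to the bench, 180 (x) x 130 (y) mm, 55 mm high, walls 4 mm, with yellow-brown wooden pieces on its floor (they are part of it); what is put in rests about 15 mm above the bench. Origin: centre of the underside.
- metal_bin: The same red bin with light grey metal pieces on its floor. Origin: centre of the underside.
- block: Printing block, wood with a dark relief face, 90 (x) x 150 (y) x 23 mm, loose at the far end of the tray. Origin: centre of the underside. To be left alone.
- ink_tin: Ink tin with a blue label, 76 mm wide, 62 mm high, on the bench. Origin: centre of the underside. To be left alone.
- brayer: Hand ink roller: black roller 42 mm thick and 100 mm long, wooden handle to its -x side, about 190 mm long in all. Origin: on the bench under the roller's middle. To be left alone.

How it is judged:
On the way, in this order (a step that is already met when the one before it is completed fails the run):
1. the wooden piece lies in the wood bin and the metal piece in the metal bin (x of wood_piece in the frame of wood_bin between -0.08 and 0.08 m and y of wood_piece in the frame of wood_bin between -0.055 and 0.055 m and height (world z) of each of wood_piece, metal_piece below 0.05 m and x of metal_piece in the frame of metal_bin between -0.08 and 0.08 m and y of metal_piece in the frame of metal_bin between -0.055 and 0.055 m), for 0.2 s.
2. with the plunger pressed in, the gate has been swung across to the post (value of joint plunger above 0.012 m and value of joint gate below 0.16 rad), for 0.1 s.
At the end, for the whole second after the job is handed in: Each piece lies at rest inside its own bin (its middle within 80 x 55 mm of the bin's middle, below 50 mm); the gate is closed and at rest (under 0.16 rad), the hook round the post: let go, the plunger rests between 3.5 and 8.5 mm, held there by the post (all of step 1 and value of joint plunger between 0.0035 and 0.0085 m and value of joint gate below 0.16 rad and velocity of joint gate between -0.05 and 0.05 rad/s and linear speed of each of wood_piece, metal_piece below 0.02 m/s); the robot touches nothing.
It fails at once if the printing block is pushed more than 12 mm (distance of block from where it was at the start of the episode above 0.012 m).
It fails at once if the ink tin is moved more than 20 mm (distance of ink_tin from where it was at the start of the episode above 0.02 m).
It fails at once if the hand roller is moved more than 20 mm (distance of brayer from where it was at the start of the episode above 0.02 m).
It fails at once if the post is shoved with over 20 N (contact force between keeper_strip and anything else above 20 N).
It also fails if it takes over 69 s, if anything falls off the work surface, if the arm or the gripper's body presses on something with over 40 N, if the wrist force passes 120 N, or if a joint passes its speed limit or range.

## Working session

There is one attempt and no reset: what is moved stays moved. The work goes in short steps, Python scripts to look and compute and a tool call to move; the robot and the scene stay as the last step left them, time stands still between calls to the robot, and variables do not carry over. Pictures are saved under pics/ and viewed, about 8 in all and at most 12, crops included, and the job is handed in when it is done.

Besides the shell and the picture viewer there is one more tool, called after ">>>" as name(argument=value, ...) on one line, values as JSON. apply_moves: Moves the arm, as the interface text tells. Its arguments: {"type":"object","properties":{"moves":{"type":"array","items":{"type":"array","items":{"type":"number"}}}},"required":["moves"]}

```bash
mkdir -p pics; ls; cat > h.py <<'E'
import numpy as np, cv2
from scipy.spatial.transform import Rotation as R
from plant import manip
def Rq(q): return R.from_quat([q[1],q[2],q[3],q[0]])
def Ttool():
    s=manip.state(); T=np.eye(4); T[:3,:3]=Rq(s["tool_rot"]).as_matrix(); T[:3,3]=s["tool_pos"]; return T
def shot(name,fn=None):
    c=manip.calibration(name)
    T=Ttool()@np.array(c["T_tool_cam"]) if name=="wrist" else np.array(c["T"])
    im=manip.grab_frame(name)
    if fn: cv2.imwrite("pics/"+fn+".png",im); np.save("pics/"+fn+".npy",T)
    return im,T
def ray(name,T,px,z):
    c=manip.calibration(name); p=cv2.undistortPoints(np.array(px,float).reshape(-1,1,2),np.array(c["mtx"]),np.array(c["distortion"])).reshape(-1,2)
    d=np.c_[p,np.ones(len(p))]@T[:3,:3].T; o=T[:3,3]
    return o+d*((z-o[2])/d[:,2])[:,None]
def proj(name,T,P):
    c=manip.calibration(name); Ti=np.linalg.inv(T)
    return cv2.projectPoints(np.array(P,float).reshape(-1,3),cv2.Rodrigues(Ti[:3,:3])[0],Ti[:3,3],np.array(c["mtx"]),np.array(c["distortion"]))[0].reshape(-1,2)
E
python3 - <<'E'
from h import *
for n in ("top","scene","wrist"):
    im,T=shot(n,n+"0"); print(n,T.round(3).tolist())
print(manip.calibration("wrist")); print(manip.tcp_to_tips, manip.state())
a=cv2.imread("pics/scene0.png"); b=cv2.imread("pics/top0.png")
E
```

```text
pics
top [[0.004, -0.99, 0.144, 0.416], [-1.0, -0.004, 0.003, 0.014], [-0.002, -0.144, -0.99, 1.313], [0.0, 0.0, 0.0, 1.0]]
scene [[0.019, 0.538, -0.842, 1.476], [1.0, -0.022, 0.008, -0.019], [-0.014, -0.842, -0.539, 0.641], [0.0, 0.0, 0.0, 1.0]]
wrist [[0.309, 0.914, 0.264, 0.127], [0.951, -0.296, -0.088, 0.615], [-0.002, 0.278, -0.961, 0.372], [0.0, 0.0, 0.0, 1.0]]
{'mtx': array([[347.38414493,   0.        , 320.47290184],
       [  0.        , 347.38414493, 203.27966177],
       [  0.        ,   0.        ,   1.        ]]), 'distortion': array([-0.05598547,  0.        ,  0.        ,  0.        ,  0.        ]), 'T_tool_cam': array([[-5.93919139e-04,  9.60542920e-01,  2.78131167e-01,
        -7.01302848e-02],
       [ 1.57519886e-04, -2.78131123e-01,  9.60543103e-01,
        -1.22972385e-01],
       [ 9.99999811e-01,  6.14296123e-04,  1.38827861e-05,
        -3.29472181e-04],
       [ 0.00000000e+00,  0.00000000e+00,  0.00000000e+00,
         1.00000000e+00]])}
0.019 {'time': 0.15, 'joint_pos': array([ 1.13699687e+00,  5.32199717e-02,  1.61399164e+00,  3.97714673e-05,
        1.47601728e+00, -1.18974514e-01]), 'joint_vel': array([ 0.00099787, -0.00264506, -0.00554817, -0.00091327, -0.0014892 ,
       -0.00060527]), 'joint_efforts': array([ 3.48099265e-04, -3.94243312e+01, -3.70722234e+01, -1.97701006e-04,
        4.69303108e-03,  2.94480208e-05]), 'tool_pos': array([0.19330921, 0.59386541, 0.24932848]), 'tool_rot': array([-0.6978111 ,  0.69891655, -0.11102093,  0.11067828]), 'contact_force': array([ 0.14527758,  1.1096932 , -1.02732665]), 'ft_torque': array([0.00523478, 0.00622096, 0.05417807]), 'gripper_width': 1.002441711872391}
```

View pics/top0.png

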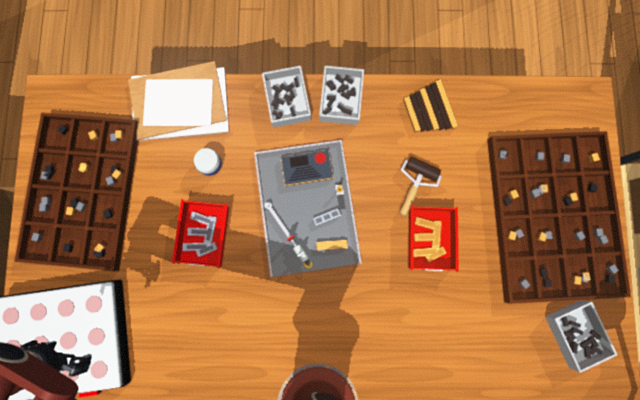

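View pics/scene0.png

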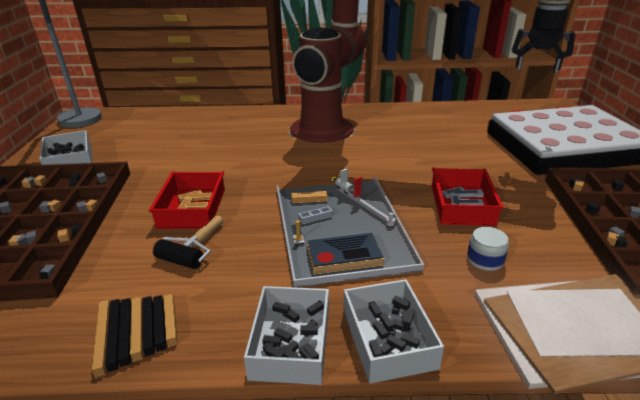

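Top view: galley around (307,207), hinge near (268,205), gate pointing to (308,265), post/keeper near (340,190), wood piece (332,244), metal piece (327,215), wood bin (433,238), metal bin (201,233). I'll measure by colour and view an enlarged crop.

```bash
python3 - <<'E'
from h import *
im=cv2.imread("pics/top0.png");T=np.load("pics/top0.npy")
hsv=cv2.cvtColor(im,cv2.COLOR_BGR2HSV)
def comps(m,amin,lab,z):
    n,l,s,c=cv2.connectedComponentsWithStats(m.astype(np.uint8)*255)
    for i in range(1,n):
        if s[i,4]>=amin:
            pts=np.argwhere(l==i)[:,::-1].astype(float)
            w=ray("top",T,pts,z)[:,:2]
            r=cv2.minAreaRect((w*1000).astype(np.float32))
            print(lab,s[i].tolist(),"ctr mm",np.round(r[0],1),"size",np.round(r[1],1),"ang",round(r[2],1))
H,S,V=[hsv[...,i].astype(int) for i in range(3)]
red=((H<6)|(H>174))&(S>180)&(V>90)
comps(red,200,"bin",0.055)
box=np.zeros_like(red);box[135:280,250:365]=1
comps(box&(S<70)&(V>60),2000,"tray",0.01)
comps(box&(H>10)&(H<30)&(S>100)&(V>120),15,"yel",0.022)
comps(box&(S<40)&(V>165),15,"light",0.022)
comps(box&((H<6)|(H>174))&(S>150),4,"red",0.064)
cv2.imwrite("pics/c1.png",cv2.resize(im[130:285,245:365],None,fx=5,fy=5,interpolation=cv2.INTER_CUBIC)[:,:][0:775][::1][:600*2])
c=cv2.resize(im[132:282,245:445],None,fx=4,fy=4,interpolation=cv2.INTER_CUBIC);cv2.imwrite("pics/c1.png",c)
E
```

```text
bin [172, 199, 57, 69, 2072] ctr mm [489.8 342.5] size [144.2 186.3] ang 84.5
bin [409, 205, 50, 67, 2024] ctr mm [ 477.3 -334.3] size [141.6 187.1] ang 88.4
tray [254, 140, 107, 137, 10537] ctr mm [573.2  35.3] size [383.3 273.8] ang 8.6
yel [250, 135, 115, 145, 5177] ctr mm [574.5  33.7] size [436.  350.9] ang 0.2
yel [301, 181, 12, 3, 15] ctr mm [646.2  35.1] size [ 3.5 33.8] ang 8.5
yel [337, 185, 5, 7, 26] ctr mm [627.6 -63.2] size [12.1 18.4] ang 89.7
yel [317, 240, 31, 10, 267] ctr mm [457.8 -41.1] size [25.8 89.3] ang 3.8
yel [303, 262, 10, 7, 34] ctr mm [396.7  29.8] size [16.9 26.3] ang 8.3
light [255, 140, 106, 123, 404] ctr mm [572.6  33.6] size [375.6 267.1] ang 8.7
light [256, 156, 5, 37, 42] ctr mm [670.1 182.8] size [112.2   4.1] ang 7.9
light [336, 189, 8, 6, 25] ctr mm [616.9 -64.7] size [15.3 21.2] ang 0.2
light [260, 194, 8, 49, 77] ctr mm [536.2 162.8] size [145.5   5.7] ang 8.8
light [264, 202, 26, 35, 188] ctr mm [534.6 121.1] size [125.3  20.4] ang 37.2
light [313, 209, 28, 17, 181] ctr mm [540.  -24.9] size [25.6 82.3] ang 22.0
light [291, 240, 16, 20, 120] ctr mm [442.5  59.4] size [69.6 22.1] ang 34.2
red [315, 153, 11, 10, 90] ctr mm [711.7  -5.1] size [27.2 29.5] ang 0.2
red [287, 236, 7, 5, 15] ctr mm [475.3  80.4] size [ 5.6 19.1] ang 34.0
```

View pics/c1.png

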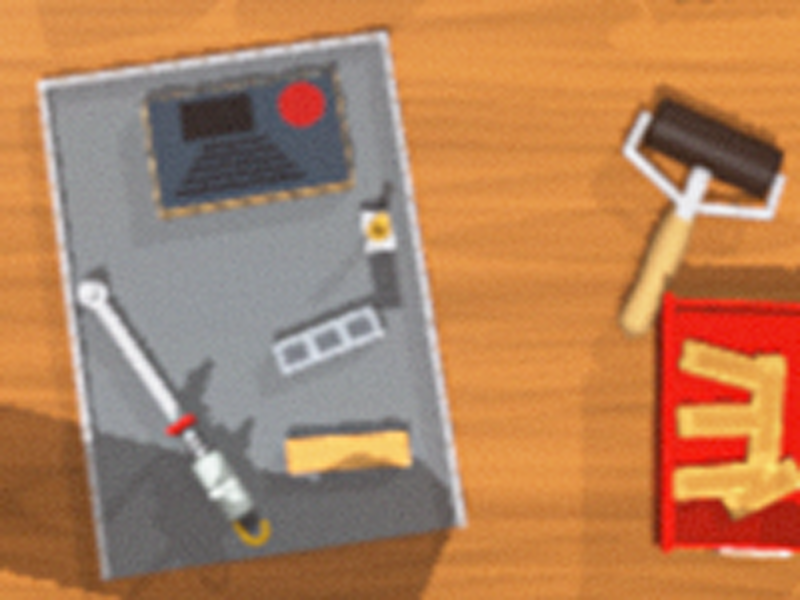

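Crop: hinge knob (92,293), gate to yellow hook (255,530), post brass dot (378,228), metal piece (328,340), wood (348,450). Move above the tray for a closer wrist view.

```bash
cat >> h.py <<'E'
def plan(P,zyaw=None):
    """shift in present tool axes (mm), then turn about tool y (deg) so that tool z has yaw zyaw (mod 180)"""
    T=Ttool(); Rm=T[:3,:3]; d=Rm.T@(np.array(P)-T[:3,3])*1000
    yaw=np.degrees(np.arctan2(Rm[1,2],Rm[0,2])); s=manip.state()
    print("t",round(s["time"],2),"pos",T[:3,3].round(4),"zyaw",round(yaw,1),"tilt",(Rm[:,1]).round(3),"w",round(s["gripper_width"],3),"F",s["contact_force"].round(1))
    print(" shift mm",d.round(1),"rows>=",int(np.ceil(np.linalg.norm(d)/50)))
    if zyaw is not None:
        t=(zyaw-yaw+90)%180-90; print(" turn about tool y:",round(-t,1),"j6",manip.state()["joint_pos"][5].round(2))
E
python3 - <<'E'
from h import *
plan([0.50,0.0,0.25],4)
im=cv2.imread("pics/top0.png");T=np.load("pics/top0.npy")
print(ray("top",T,[[268,205.25]],0.02),ray("top",T,[[339.5,189]],0.054), ray("top",T,[[308,263]],0.032))
E
```

```text
t 0.15 pos [0.1933 0.5939 0.2493] zyaw 72.0 tilt [-0.001 -0.001 -1.   ] w 1.002 F [ 0.1  1.1 -1. ]
 shift mm [ 475.5   -0.  -469.7] rows>= 14
 turn about tool y: 68.0 j6 -0.12
[[0.57453878 0.15050322 0.02      ]] [[ 0.61933191 -0.0627374   0.054     ]] [[0.40336164 0.02911172 0.032     ]]
```

>>> apply_moves(moves=[[-1,30,0,-29.4,0,0,0],[-1,30,0,-29.4,0,0,0],[-1,30,0,-29.4,0,0,0],[-1,30,0,-29.4,0,0,0],[-1,30,0,-29.4,0,0,0],[-1,30,0,-29.4,0,0,0],[-1,30,0,-29.4,0,0,0],[-1,30,0,-29.4,0,0,0],[-1,30,0,-29.4,0,0,0],[-1,30,0,-29.4,0,0,0],[-1,30,0,-29.4,0,0,0],[-1,30,0,-29.4,0,0,0],[-1,30,0,-29.4,0,0,0],[-1,30,0,-29.4,0,0,0],[-1,30,0,-29.4,0,0,0],[-1,26,0,-29.4,0,0,0]])

```text
time: 1.75
tool_pos: [0.5009, -0.0022, 0.25]
tool_rot: [0.698, -0.698, 0.111, -0.111]
contact_force: [0.0, 1.2, 0.2]
gripper_width: 1.002
```

>>> apply_moves(moves=[[-1,0,0,0,0,8.5,0],[-1,0,0,0,0,8.5,0],[-1,0,0,0,0,8.5,0],[-1,0,0,0,0,8.5,0],[-1,0,0,0,0,8.5,0],[-1,0,0,0,0,8.5,0],[-1,0,0,0,0,8.5,0],[-1,0,0,0,0,8.5,0],[-1,0,0,0,0,0,0]])

```text
time: 2.65
tool_pos: [0.5002, -0.0004, 0.2499]
tool_rot: [-0.517, 0.517, -0.483, 0.482]
contact_force: [-0.2, -0.1, 0.4]
gripper_width: 0.998
```

```bash
python3 - <<'E'
from h import *
plan([0.50,0.0,0.25],4)
shot("wrist","w1")
E
```

```text
t 2.65 pos [ 5.002e-01 -4.000e-04  2.499e-01] zyaw 4.0 tilt [-0.001  0.    -1.   ] w 0.998 F [-0.2 -0.1  0.4]
 shift mm [-0.4 -0.1 -0.2] rows>= 1
 turn about tool y: -0.0 j6 -0.22
```

View pics/w1.png

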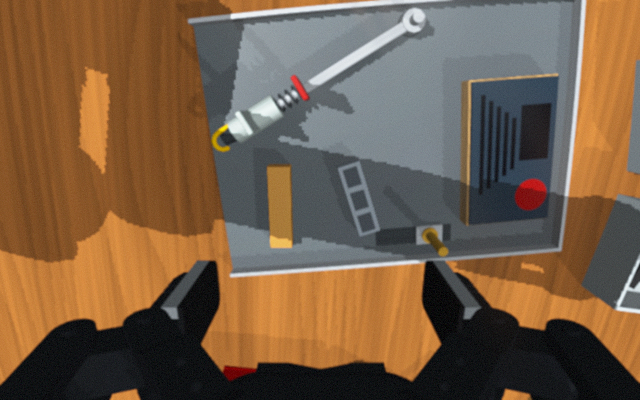

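Wrist view: wood at (280,206), metal (358,198), hinge knob (414,20), hook (222,137), red tab (299,88), post base (428,232) and top (444,252). Measuring.

```bash
python3 - <<'E'
from h import *
im=cv2.imread("pics/w1.png");T=np.load("pics/w1.npy")
hsv=cv2.cvtColor(im,cv2.COLOR_BGR2HSV);H,S,V=[hsv[...,i].astype(int) for i in range(3)]
def comps(m,box,amin,lab,z):
    k=np.zeros_like(m);x0,y0,x1,y1=box;k[y0:y1,x0:x1]=m[y0:y1,x0:x1]
    n,l,s,c=cv2.connectedComponentsWithStats(k.astype(np.uint8)*255)
    for i in range(1,n):
        if s[i,4]>=amin:
            w=ray("wrist",T,np.argwhere(l==i)[:,::-1].astype(float),z)[:,:2]
            r=cv2.minAreaRect((w*1000).astype(np.float32))
            print(lab,s[i].tolist(),"ctr",np.round(r[0],1),"size",np.round(r[1],1),"ang",round(r[2],1))
yel=(H>10)&(H<32)&(S>100)&(V>70)
comps(yel,(255,150,305,260),300,"wood",.022)
comps((V>105)&(S<60),(330,150,385,245),60,"metal",.022)
comps(yel&(V>90),(205,115,250,160),20,"hook",.032)
comps(yel,(415,220,455,265),20,"post top",.054)
comps(((H<8)|(H>172))&(S>150),(285,70,315,105),10,"redtab",.07)
print("hinge",ray("wrist",T,[[414,20]],.022)[0].round(4),"postbase",ray("wrist",T,[[429,231]],.012)[0].round(4),"posttop",ray("wrist",T,[[443,250]],.054)[0].round(4))
cv2.imwrite("pics/c2.png",np.hstack([cv2.resize(im[60:170,200:330],None,fx=3,fy=3,interpolation=cv2.INTER_CUBIC),cv2.resize(im[160:270,330:460],None,fx=3,fy=3,interpolation=cv2.INTER_CUBIC)]))
E
```

```text
wood [267, 164, 26, 84, 1992] ctr [460.  -38.9] size [25.3 91.6] ang 4.1
metal [330, 150, 55, 13, 420] ctr [536.1  20.5] size [55.1 12.2] ang 4.1
metal [338, 161, 42, 76, 955] ctr [542.9 -25.2] size [24.3 79.9] ang 22.6
hook [205, 115, 25, 45, 500] ctr [397.   29.8] size [42.8 23.8] ang 89.1
post top [422, 228, 27, 29, 334] ctr [619.3 -53.9] size [14.6 35.7] ang 50.2
post top [446, 261, 9, 4, 35] ctr [637.5 -75.8] size [8.7 3.3] ang 3.6
redtab [291, 76, 18, 24, 155] ctr [477.   80.9] size [ 5.  21.9] ang 35.3
hinge [0.5767 0.151  0.022 ] postbase [ 0.6255 -0.0583  0.012 ] posttop [ 0.6279 -0.0626  0.054 ]
```

View pics/c2.png

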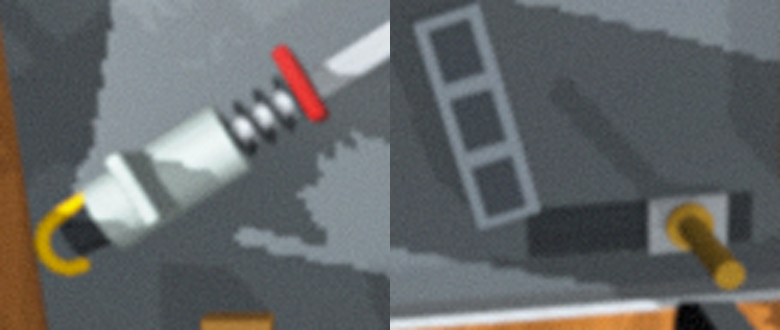

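>>> apply_moves(moves=[[-0.4,12,30,-14,0,0,0],[-0.4,12,35,-14,0,0,0],[-0.4,11.7,40,-14.5,0,0,0],[-0.4,0,45,0,0,0,0],[-0.4,0,40,0,0,0,0],[-0.4,0,22,0,0,0,0],[-0.4,0,10,0,0,0,0],[1,0,0,0,0,0,0],[1,0,0,0,0,0,0],[1,0,0,0,0,0,0],[1,0,0,0,0,0,0],[1,0,0,0,0,0,0],[1,0,0,0,0,0,0]])

```text
time: 4.0
tool_pos: [0.4623, -0.0393, 0.0304]
tool_rot: [0.518, -0.516, 0.481, -0.484]
contact_force: [0.1, -0.3, 6.1]
gripper_width: 0.261
```

```bash
python3 - <<'E'
from h import *
plan([0.460,-0.039,0.12])
E
```

```text
t 4.0 pos [ 0.4623 -0.0393  0.0304] zyaw 4.0 tilt [ 0.004 -0.001 -1.   ] w 0.261 F [ 0.1 -0.3  6.1]
 shift mm [ -0.4 -89.6  -2. ] rows>= 2
```

>>> apply_moves(moves=[[1,0,-25,0,0,0,0],[1,0,-45,0,0,0,0],[1,0,-30,0,0,0,0],[1,37,0,0,0,0,0],[1,37,0,0,0,0,0],[1,37,0,-1,0,0,0],[1,37,0,-1,0,0,0],[1,37,0,-1,0,0,0],[1,37,0,-1,0,0,0],[1,37,0,-1,0,0,0],[1,36,0,-1,0,0,0],[1,0,0,0,0,0,0],[1,0,30,0,0,0,0],[1,0,30,0,0,0,0],[1,0,17,0,0,0,0],[1,0,0,0,0,0,0],[-0.2,0,0,0,0,0,0],[-0.2,0,0,0,0,0,0],[-0.2,0,0,0,0,0,0],[-0.2,0,0,0,0,0,0]])

```text
time: 6.0
tool_pos: [0.4756, -0.3342, 0.0527]
tool_rot: [0.517, -0.517, 0.482, -0.483]
contact_force: [0.3, 0.3, -0.3]
gripper_width: 0.595
```

>>> apply_moves(moves=[[-0.2,0,-30,0,0,0,0],[-0.2,0,-45,0,0,0,0],[-0.2,0,-45,0,0,0,0],[-0.2,0,-45,0,0,0,0],[-0.2,0,0,0,0,0,0]])

```text
time: 6.5
tool_pos: [0.4782, -0.3365, 0.2262]
tool_rot: [0.517, -0.517, 0.477, -0.488]
contact_force: [0.4, -0.7, 0.2]
gripper_width: 0.604
```

```bash
python3 - <<'E'
from h import *
plan([0.543,-0.025,0.12],22.5)
im,T=shot("wrist","w2")
hsv=cv2.cvtColor(im,cv2.COLOR_BGR2HSV);H,S,V=[hsv[...,i].astype(int) for i in range(3)]
cv2.imwrite("pics/w2s.png",cv2.resize(im,(480,300)))
E
```

```text
t 6.5 pos [ 0.4782 -0.3365  0.2262] zyaw 4.0 tilt [ 0.012 -0.011 -1.   ] w 0.604 F [ 0.4 -0.7  0.2]
 shift mm [-307.5  103.6   85.1] rows>= 7
 turn about tool y: -18.5 j6 -0.81
```

View pics/w2s.png

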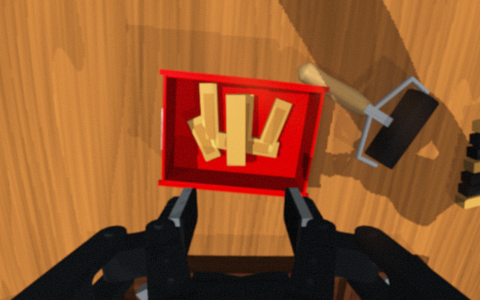

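Wood piece (236,130) lies inside the bin. Next the metal piece.

>>> apply_moves(moves=[[-0.4,-38.4,0,10.6,0,0,0],[-0.4,-38.4,0,10.6,0,0,0],[-0.4,-38.4,0,10.6,0,0,0],[-0.4,-38.4,0,10.6,0,0,0],[-0.4,-38.4,0,10.6,0,0,0],[-0.4,-38.4,0,10.6,0,0,0],[-0.4,-38.4,0,10.6,0,0,0],[-0.4,-38.4,0,10.6,0,0,0],[-0.4,0,0,0,0,-6.2,0],[-0.4,0,0,0,0,-6.2,0],[-0.4,0,0,0,0,-6.2,0],[-0.4,0,0,0,0,0,0]])

```text
time: 7.75
tool_pos: [0.5376, -0.021, 0.2149]
tool_rot: [-0.588, 0.589, -0.393, 0.392]
contact_force: [0.2, 0.3, -0.8]
gripper_width: 0.7
```

```bash
python3 - <<'E'
from h import *
plan([0.543,-0.025,0.030],22.5)
E
```

```text
t 7.75 pos [ 0.5376 -0.021   0.2149] zyaw 22.6 tilt [-0.002  0.    -1.   ] w 0.7 F [ 0.2  0.3 -0.8]
 shift mm [  6.  184.8   3.8] rows>= 4
 turn about tool y: 0.1 j6 -0.57
```

>>> apply_moves(moves=[[-0.4,3,35,2,0,0,0],[-0.4,3,40,2,0,0,0],[-0.4,0,45,0,0,0,0],[-0.4,0,40,0,0,0,0],[-0.4,0,25,0,0,0,0],[-0.4,0,0,0,0,0,0],[1,0,0,0,0,0,0],[1,0,0,0,0,0,0],[1,0,0,0,0,0,0],[1,0,0,0,0,0,0],[1,0,0,0,0,0,0],[1,0,-20,0,0,0,0],[1,0,-45,0,0,0,0],[1,0,-45,0,0,0,0],[1,0,-15,0,0,0,0],[1,0,0,0,0,0,0]])

```text
time: 9.35
tool_pos: [0.5464, -0.0257, 0.1603]
tool_rot: [0.589, -0.587, 0.39, -0.395]
contact_force: [0.3, -0.1, -1.5]
gripper_width: 0.257
```

```bash
python3 - <<'E'
from h import *
plan([0.490,0.342,0.15],-5.5)
E
```

```text
t 9.35 pos [ 0.5464 -0.0257  0.1603] zyaw 22.6 tilt [ 0.007 -0.001 -1.   ] w 0.257 F [ 0.3 -0.1 -1.5]
 shift mm [-361.2    9.3   88.9] rows>= 8
 turn about tool y: 28.1 j6 -0.58
```

>>> apply_moves(moves=[[1,-36,0,9,0,0,0],[1,-36,0,9,0,0,0],[1,-36,0,9,0,0,0],[1,-36,0,9,0,0,0],[1,-36,0,9,0,0,0],[1,-36,0,9,0,0,0],[1,-36,0,9,0,0,0],[1,-36,0,9,0,0,0],[1,-36,0,9,0,0,0],[1,-36,0,9,0,0,0],[1,0,0,0,0,7,0],[1,0,0,0,0,7,0],[1,0,0,0,0,7,0],[1,0,0,0,0,7,0],[1,0,0,0,0,0,0],[1,0,0,0,0,0,0]])

```text
time: 10.95
tool_pos: [0.4883, 0.3411, 0.1541]
tool_rot: [0.475, -0.478, 0.523, -0.522]
contact_force: [0.4, 0.2, -0.2]
gripper_width: 0.257
```

```bash
python3 - <<'E'
from h import *
plan([0.490,0.342,0.052],-5.5)
E
```

```text
t 10.95 pos [0.4883 0.3411 0.1541] zyaw -5.3 tilt [-0.003 -0.002 -1.   ] w 0.257 F [ 0.4  0.2 -0.2]
 shift mm [ -1.2 102.1   1.9] rows>= 3
 turn about tool y: 0.2 j6 0.58
```

>>> apply_moves(moves=[[1,0,30,0,0,0,0],[1,0,40,0,0,0,0],[1,0,32,0,0,0,0],[1,0,0,0,0,0,0],[1,0,0,0,0,0,0],[-0.2,0,0,0,0,0,0],[-0.2,0,0,0,0,0,0],[-0.2,0,0,0,0,0,0],[-0.2,0,0,0,0,0,0],[-0.2,0,-30,0,0,0,0],[-0.2,0,-45,0,0,0,0],[-0.2,0,-45,0,0,0,0],[-0.2,0,-45,0,0,0,0],[-0.2,0,0,0,0,0,0],[-0.2,0,0,0,0,0,0]])

```text
time: 12.45
tool_pos: [0.4901, 0.3421, 0.2218]
tool_rot: [-0.477, 0.474, -0.523, 0.524]
contact_force: [-0.0, -0.3, -0.9]
gripper_width: 0.598
```

```bash
python3 - <<'E'
from h import *
plan([0.45,0.066,0.25],-25)
im,T=shot("wrist","w3"); a=cv2.resize(im,(480,300))
b=cv2.resize(shot("top","t3")[0][190:280,240:470],None,fx=2.1,fy=2.1)[:,:480]
cv2.imwrite("pics/w3s.png",np.vstack([a,np.pad(b,((0,0),(0,480-b.shape[1]),(0,0)))]))
E
```

```text
t 12.45 pos [0.4901 0.3421 0.2218] zyaw -5.4 tilt [ 0.004  0.002 -1.   ] w 0.598 F [-0.  -0.3 -0.9]
 shift mm [278.6 -29.  -13.7] rows>= 6
 turn about tool y: 19.6 j6 0.58
```

View pics/w3s.png

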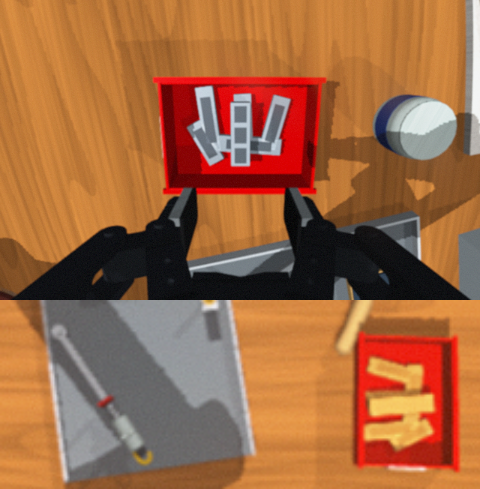

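Metal piece (240,133 in the upper panel) and wood piece (400,403 lower) are in their bins; the gate is undisturbed. Gate yaw −145° from hinge and red tab agree (both give the pinch centre near (0.447,0.060)). Go above it.

>>> apply_moves(moves=[[-1,35.5,0,-1.9,0,0,0],[-1,35.5,0,-1.9,0,0,0],[-1,35.5,0,-1.9,0,0,0],[-1,35.5,0,-1.9,0,0,0],[-1,35.5,0,-1.9,0,0,0],[-1,35.5,0,-1.9,0,0,0],[-1,35.5,0,-1.9,0,0,0],[-1,35.5,0,-2,0,0,0],[-1,0,0,0,0,-8.1,0],[-1,0,0,0,0,-8.1,0],[-1,0,0,0,0,-8.1,0],[-1,0,0,0,0,-8.1,0],[-1,0,0,0,0,-8.1,0],[-1,0,0,0,0,0,0],[-1,0,0,0,0,0,0]])

```text
time: 14.05
tool_pos: [0.4464, 0.0604, 0.2177]
tool_rot: [-0.626, 0.627, -0.328, 0.326]
contact_force: [-0.3, -0.4, -0.3]
gripper_width: 1.001
```

```bash
python3 - <<'E'
from h import *
plan([0.448,0.0605,0.066],35.1)
im,T=shot("wrist","w4")
hsv=cv2.cvtColor(im,cv2.COLOR_BGR2HSV);H,S,V=[hsv[...,i].astype(int) for i in range(3)]
m=((H<8)|(H>172))&(S>150)
n,l,s,c=cv2.connectedComponentsWithStats(m.astype(np.uint8)*255)
for i in range(1,n):
    if s[i,4]>40:
        w=ray("wrist",T,np.argwhere(l==i)[:,::-1].astype(float),.074)[:,:2]; r=cv2.minAreaRect((w*1000).astype(np.float32)); print(s[i],np.round(r[0],1),np.round(r[1],1),round(r[2],1))
cv2.imwrite("pics/w4c.png",im)
E
```

```text
t 14.05 pos [0.4464 0.0604 0.2177] zyaw 34.9 tilt [-0.003  0.    -1.   ] w 1.001 F [-0.3 -0.4 -0.3]
 shift mm [  1.1 151.7   1.7] rows>= 4
 turn about tool y: -0.2 j6 -0.64
[ 491    0  149   77 7153] [525.2 259.7] [115.3  53.5] 37.8
[359 172  13  37 316] [472.9  83.5] [ 9.5 29.6] 36.6
[109 389  32  11 244] [ 402.1 -220.7] [32.8 12.8] 38.1
```

View pics/w4c.png

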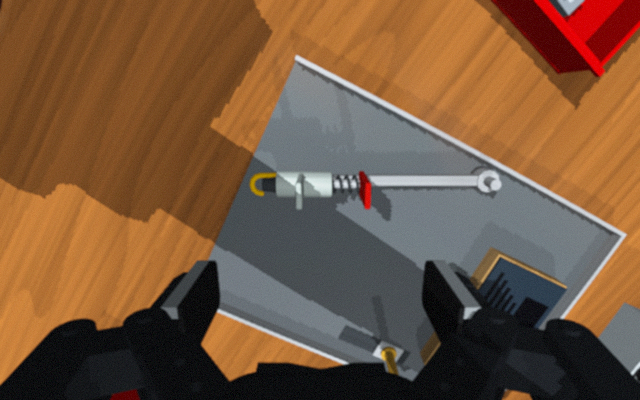

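```bash
python3 - <<'E'
from h import *
im=cv2.imread("pics/w4.png");T=np.load("pics/w4.npy")
H=np.array([.577,.151]);
print("hinge px ray",ray("wrist",T,[[488,181]],.022)[0].round(4))
for y in (-145,):
    u=np.array([np.cos(np.radians(y)),np.sin(np.radians(y))]);v=np.array([-u[1],u[0]])
    P=lambda r,o,z: [*(H+u*r+v*o),z]
    print("hinge",proj("wrist",T,[P(0,0,.022)]).round(1))
    print("thumb top corners",proj("wrist",T,[P(r,o,.076) for r in (.120,.125) for o in (-.011,.011)]).round(1).tolist())
    print("fixed top corners",proj("wrist",T,[P(r,o,.076) for r in (.175,.180) for o in (-.011,.011)]).round(1).tolist())
hsv=cv2.cvtColor(im,cv2.COLOR_BGR2HSV);Hh,S,V=[hsv[...,i].astype(int) for i in range(3)]
m=((Hh<8)|(Hh>172))&(S>130)
for r in range(172,210,3):
    c=np.where(m[r,350:380])[0]+350; print(r,c.min() if len(c) else None,c.max() if len(c) else None, end="; ")
g=(V>150)&(S<60)
print()
for r in range(172,212,3):
    c=np.where(g[r,285:312])[0]+285; print(r,(c.min(),c.max()) if len(c) else None, end="; ")
E
```

```text
hinge px ray [0.5763 0.1513 0.022 ]
hinge [[488.4 181.7]]
thumb top corners [[370.7, 182.7], [369.7, 209.6], [364.3, 182.7], [363.4, 209.6]]
fixed top corners [[300.3, 182.7], [300.7, 209.6], [293.9, 182.7], [294.5, 209.6]]
172 359 363; 175 359 365; 178 360 366; 181 361 368; 184 361 370; 187 360 371; 190 360 370; 193 359 370; 196 360 370; 199 361 370; 202 363 370; 205 364 370; 208 365 369; 
172 (np.int64(285), np.int64(310)); 175 (np.int64(285), np.int64(311)); 178 (np.int64(285), np.int64(311)); 181 (np.int64(286), np.int64(311)); 184 (np.int64(285), np.int64(311)); 187 (np.int64(285), np.int64(311)); 190 (np.int64(288), np.int64(311)); 193 (np.int64(297), np.int64(307)); 196 None; 199 (np.int64(298), np.int64(299)); 202 (np.int64(298), np.int64(300)); 205 (np.int64(298), np.int64(300)); 208 None; 211 None;
```

The model of the gate (H=(0.577,0.151), yaw −145°) projects within a pixel onto the tabs. Descend fully open and pinch gently.

>>> apply_moves(moves=[[-1,0.5,30,1,0,0,0],[-1,0.5,40,0.7,0,0,0],[-1,0,35,0,0,0,0],[-1,0,25,0,0,0,0],[-1,0,15,0,0,0,0],[-1,0,7,0,0,0,0],[-1,0,0,0,0,0,0],[-1,0,0,0,0,0,0]])

```text
time: 14.9
tool_pos: [0.4498, 0.0605, 0.0681]
tool_rot: [0.627, -0.627, 0.326, -0.327]
contact_force: [0.5, 0.4, 0.4]
gripper_width: 0.996
```

>>> apply_moves(moves=[[-0.5,0,0,0,0,0,0],[-0.3,0,0,0,0,0,0],[-0.15,0,0,0,0,0,0],[-0.05,0,0,0,0,0,0],[0.05,0,0,0,0,0,0],[0.05,0,0,0,0,0,0],[0.05,0,0,0,0,0,0]])

```text
time: 15.6
tool_pos: [0.449, 0.0577, 0.0719]
tool_rot: [-0.625, 0.631, -0.326, 0.325]
contact_force: [-18.3, -10.9, 29.5]
gripper_width: 0.487
```

```bash
python3 - <<'E'
from h import *
plan([0.448,0.0605,0.066],35.1)
s=manip.state(); d=np.array([.577,.151])-s["tool_pos"][:2]; print("r",np.linalg.norm(d),np.degrees(np.arctan2(d[1],d[0])), "w mm",s["gripper_width"]*85)
E
```

```text
t 15.6 pos [0.449  0.0577 0.0719] zyaw 35.2 tilt [-0.004 -0.008 -1.   ] w 0.487 F [-18.3 -10.9  29.5]
 shift mm [-2.9  5.9  0.8] rows>= 1
 turn about tool y: 0.1 j6 -0.64
r 0.15836381382304504 36.088371085233945 w mm 41.42385786682394
```

>>> apply_moves(moves=[[0.05,0,-3,-2,0,0,0],[0.05,0,-3,-2,0,0,0],[0.05,0,0,0,0,0,0],[0.05,0,0,0,0,0,0]])

```text
time: 16.0
tool_pos: [0.4474, 0.0594, 0.0724]
tool_rot: [0.629, -0.625, 0.325, -0.328]
contact_force: [15.5, 7.3, -16.3]
gripper_width: 0.489
```

>>> apply_moves(moves=[[0.05,0,2,1.7,0,0,0],[0.05,0,0,0,0,0,0],[0.05,0,0,0,0,0,0]])

```text
time: 16.3
tool_pos: [0.448, 0.0588, 0.0722]
tool_rot: [-0.627, 0.627, -0.326, 0.327]
contact_force: [1.9, -1.8, 2.0]
gripper_width: 0.484
```

```bash
python3 - <<'E'
from h import *
plan([0.448,0.0605,0.066],35.1)
s=manip.state(); d=np.array([.577,.151])-s["tool_pos"][:2]; print("r",np.linalg.norm(d),np.degrees(np.arctan2(d[1],d[0])), "w mm",s["gripper_width"]*85)
E
```

```text
t 16.3 pos [0.448  0.0588 0.0722] zyaw 35.0 tilt [ 0.002 -0.001 -1.   ] w 0.484 F [ 1.9 -1.8  2. ]
 shift mm [-1.4  6.2  1. ] rows>= 1
 turn about tool y: -0.1 j6 -0.65
r 0.15854894589893773 35.543267569778685 w mm 41.1557426636661
```

>>> apply_moves(moves=[[0.05,2.78,0,0.02,0,-1,0],[0.05,5.55,0,0.1,0,-2,0],[0.05,8.32,0,0.22,0,-3,0],[0.05,8.32,0,0.22,0,-3,0],[0.05,8.32,0,0.22,0,-3,0],[0.05,8.32,0,0.22,0,-3,0]])

```text
time: 16.9
tool_pos: [0.4767, 0.0284, 0.0722]
tool_rot: [0.665, -0.664, 0.24, -0.242]
contact_force: [3.3, 1.4, 2.6]
gripper_width: 0.48
```

```bash
cat >> h.py <<'E'
def gs():
    s=manip.state(); T=Ttool(); d=np.array([.577,.151])-s["tool_pos"][:2]; plan(T[:3,3])
    print("r",np.linalg.norm(d).round(4),"gate yaw by pos",np.degrees(np.arctan2(d[1],d[0])).round(2), "w mm",s["gripper_width"]*85,"F tool",(T[:3,:3].T@s["contact_force"]).round(1),"torque",s["ft_torque"].round(2))
E
python3 -c "
from h import *
gs()"
```

```text
t 16.9 pos [0.4767 0.0284 0.0722] zyaw 50.2 tilt [ 0.003  0.    -1.   ] w 0.48 F [3.3 1.4 2.6]
 shift mm [0. 0. 0.] rows>= 0
r 0.1584 gate yaw by pos 50.72 w mm 40.76911266328146 F tool [ 1.7 -2.6  3.2] torque [-0.52 -0.07 -0.31]
```

>>> apply_moves(moves=[[0.05,8.32,0,0.22,0,-3,0],[0.05,8.32,0,0.22,0,-3,0],[0.05,8.32,0,0.22,0,-3,0],[0.05,8.32,0,0.22,0,-3,0],[0.05,8.32,0,0.22,0,-3,0],[0.05,8.32,0,0.22,0,-3,0],[0.05,8.32,0,0.22,0,-3,0],[0.05,8.32,0,0.22,0,-3,0],[0.05,8.32,0,0.22,0,-3,0],[0.05,8.32,0,0.22,0,-3,0],[0.05,8.32,0,0.22,0,-3,0],[0.05,8.32,0,0.22,0,-3,0],[0.05,5.55,0,0.1,0,-2,0],[0.05,2.78,0,0.02,0,-1,0],[0.05,0,0,0,0,0,0]])

```text
time: 18.4
tool_pos: [0.5765, -0.0073, 0.0722]
tool_rot: [0.708, -0.706, 0.004, -0.007]
contact_force: [3.3, 5.2, 2.5]
gripper_width: 0.48
```

```bash
python3 -c "
from h import *
gs()
im,T=shot('wrist','w5')
cv2.imwrite('pics/w5c.png',im)"
```

```text
t 18.4 pos [ 0.5765 -0.0073  0.0722] zyaw 89.1 tilt [ 0.004  0.002 -1.   ] w 0.48 F [3.3 5.2 2.5]
 shift mm [0. 0. 0.] rows>= 0
r 0.1583 gate yaw by pos 89.83 w mm 40.83417532367138 F tool [ 3.2 -2.5  5.3] torque [-0.12 -0.48 -0.4 ]
```

View pics/w5c.png

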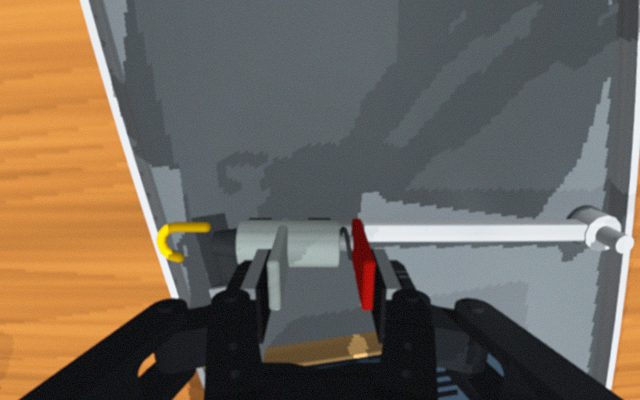

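Wrist view: hook (165,243) fully out ahead of the nose, both tabs pinched between the pads, gate bar out to the hinge (600,235). Continue slowly.

>>> apply_moves(moves=[[0.05,5.55,0,0.1,0,-2,0],[0.05,5.55,0,0.1,0,-2,0],[0.05,2.78,0,0.02,0,-1,0],[0.05,2.78,0,0.02,0,-1,0],[0.05,0,0,0,0,0,0]])

```text
time: 18.95
tool_pos: [0.593, -0.0065, 0.0722]
tool_rot: [0.707, -0.706, -0.033, 0.03]
contact_force: [2.1, 4.4, 2.5]
gripper_width: 0.481
```

>>> apply_moves(moves=[[0.05,1.39,0,0.01,0,-0.5,0],[0.05,1.39,0,0.01,0,-0.5,0],[0.05,0,0,0,0,0,0]])

```text
time: 19.25
tool_pos: [0.5957, -0.0062, 0.0722]
tool_rot: [0.707, -0.705, -0.039, 0.036]
contact_force: [2.6, 5.7, 1.7]
gripper_width: 0.486
```

```bash
python3 -c "
from h import *
gs()"
```

```text
t 19.25 pos [ 0.5957 -0.0062  0.0722] zyaw 96.1 tilt [ 0.004  0.003 -1.   ] w 0.486 F [2.6 5.7 1.7]
 shift mm [0. 0. 0.] rows>= 0
r 0.1583 gate yaw by pos 96.78 w mm 41.30159677895548 F tool [ 3.2 -1.7  5.4] torque [-0.06 -0.5  -0.46]
```

>>> apply_moves(moves=[[0.05,1.39,0,0.01,0,-0.5,0],[0.05,1.39,0,0.01,0,-0.5,0],[0.05,1.39,0,0.01,0,-0.5,0],[0.05,0,0,0,0,0,0]])

```text
time: 19.65
tool_pos: [0.5998, -0.0057, 0.0722]
tool_rot: [0.706, -0.705, -0.048, 0.045]
contact_force: [2.6, 5.7, 2.3]
gripper_width: 0.484
```

>>> apply_moves(moves=[[0.05,1.39,0,0.01,0,-0.5,0],[0.05,1.39,0,0.01,0,-0.5,0],[0.05,0,0,0,0,0,0]])

```text
time: 19.95
tool_pos: [0.6026, -0.0052, 0.0722]
tool_rot: [0.706, -0.704, -0.054, 0.051]
contact_force: [3.5, 6.1, 2.8]
gripper_width: 0.484
```

>>> apply_moves(moves=[[0.05,1.39,0,0.01,0,-0.5,0],[0.05,1.39,0,0.01,0,-0.5,0],[0.05,0,0,0,0,0,0]])

```text
time: 20.25
tool_pos: [0.6053, -0.0048, 0.0722]
tool_rot: [0.706, -0.704, -0.061, 0.058]
contact_force: [2.3, 6.3, 2.2]
gripper_width: 0.486
```

>>> apply_moves(moves=[[0.05,1.39,0,0.01,0,-0.5,0],[0.05,1.39,0,0.01,0,-0.5,0],[0.05,0,0,0,0,0,0]])

```text
time: 20.55
tool_pos: [0.608, -0.0043, 0.0723]
tool_rot: [0.705, -0.703, -0.067, 0.064]
contact_force: [2.0, 5.7, 2.4]
gripper_width: 0.479
```

>>> apply_moves(moves=[[0.05,0.7,0,0,0,-0.25,0],[0.05,0.7,0,0,0,-0.25,0],[0.05,0.7,0,0,0,-0.25,0],[0.05,0,0,0,0,0,0]])

```text
time: 20.95
tool_pos: [0.61, -0.0038, 0.0723]
tool_rot: [0.705, -0.703, -0.071, 0.068]
contact_force: [2.9, 6.1, 3.0]
gripper_width: 0.484
```

>>> apply_moves(moves=[[0.05,0.7,0,0,0,-0.25,0],[0.05,0.7,0,0,0,-0.25,0],[0.05,0.7,0,0,0,-0.25,0],[0.05,0,0,0,0,0,0]])

```text
time: 21.35
tool_pos: [0.6121, -0.0034, 0.0723]
tool_rot: [0.704, -0.702, -0.076, 0.073]
contact_force: [2.0, 6.1, 2.2]
gripper_width: 0.482
```

>>> apply_moves(moves=[[0.05,0.7,0,0,0,-0.25,0],[0.05,0.7,0,0,0,-0.25,0],[0.05,0.7,0,0,0,-0.25,0],[0.05,0,0,0,0,0,0]])

```text
time: 21.75
tool_pos: [0.6141, -0.0029, 0.0723]
tool_rot: [0.704, -0.702, -0.08, 0.077]
contact_force: [1.4, 4.9, 3.0]
gripper_width: 0.482
```

>>> apply_moves(moves=[[0.05,0.7,0,0,0,-0.25,0],[0.05,0.7,0,0,0,-0.25,0],[0.05,0,0,0,0,0,0]])

```text
time: 22.05
tool_pos: [0.6155, -0.0026, 0.0723]
tool_rot: [0.703, -0.701, -0.084, 0.081]
contact_force: [2.3, 5.4, 2.6]
gripper_width: 0.483
```

>>> apply_moves(moves=[[0.05,0.7,0,0,0,-0.25,0],[0.05,0.7,0,0,0,-0.25,0],[0.05,0,0,0,0,0,0]])

```text
time: 22.35
tool_pos: [0.6167, -0.0023, 0.0722]
tool_rot: [0.703, -0.701, -0.086, 0.084]
contact_force: [1.3, 5.9, 3.2]
gripper_width: 0.487
```

```bash
python3 -c "
from h import *
gs()
im,T=shot('wrist','w6')
im2,_=shot('scene','s6')
a=cv2.resize(im[150:350,100:420],None,fx=2,fy=2,interpolation=cv2.INTER_CUBIC)
b=cv2.resize(im2[150:250,270:430],None,fx=4,fy=4,interpolation=cv2.INTER_CUBIC)[:190*1]
b=cv2.resize(im2[165:265,270:430],(320,200),interpolation=cv2.INTER_CUBIC)
cv2.imwrite('pics/w6c.png',np.vstack([a,np.pad(b,((0,0),(0,320),(0,0)))]))"
```

```text
t 22.35 pos [ 0.6167 -0.0023  0.0722] zyaw 103.8 tilt [ 0.004  0.003 -1.   ] w 0.487 F [1.3 5.9 3.2]
 shift mm [0. 0. 0.] rows>= 0
r 0.1583 gate yaw by pos 104.53 w mm 41.3951796019067 F tool [ 2.7 -3.2  5.4] torque [ 0.03 -0.45 -0.46]
```

View pics/w6c.png

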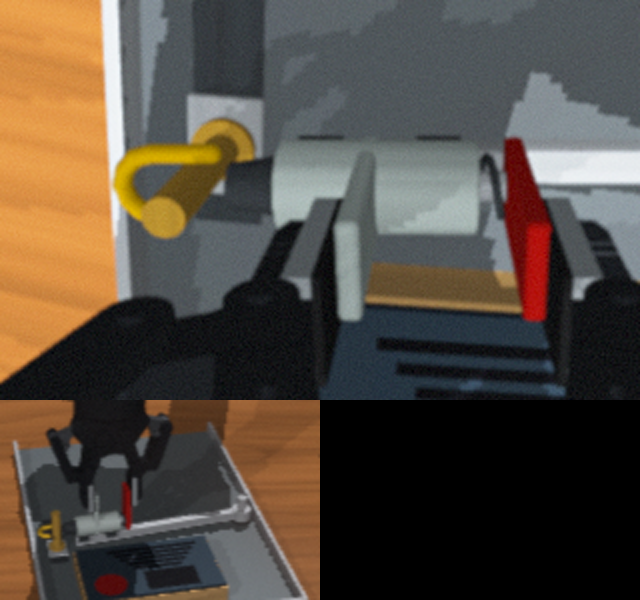

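Wrist crop: the post (base ring (225,140), top (165,217)) stands between nose (250,180) and hook, close to the stem (190,155). A few tenths of a degree more.

>>> apply_moves(moves=[[0.05,0.7,0,0,0,-0.25,0],[0.05,0.4,0,0,0,-0.15,0],[0.05,0,0,0,0,0,0]])

```text
time: 22.75
tool_pos: [0.617, -0.0022, 0.0722]
tool_rot: [0.703, -0.701, -0.088, 0.087]
contact_force: [-1.6, 5.4, 5.5]
gripper_width: 0.482
```

>>> apply_moves(moves=[[0.05,0.5,0,0,0,-0.15,0],[0.05,0,0,0,0,0,0]])

```text
time: 22.95
tool_pos: [0.6171, -0.0022, 0.0722]
tool_rot: [0.703, -0.701, -0.088, 0.088]
contact_force: [-3.1, 4.3, 6.1]
gripper_width: 0.483
```

```bash
python3 -c "
from h import *
gs()"
```

```text
t 22.95 pos [ 0.6171 -0.0022  0.0722] zyaw 104.3 tilt [ 0.     0.003 -1.   ] w 0.483 F [-3.1  4.3  6.1]
 shift mm [0. 0. 0.] rows>= 0
r 0.1584 gate yaw by pos 104.69 w mm 41.027812858907645 F tool [-2.  -6.1  5. ] torque [-0.19  0.21 -0.79]
```

Post contact felt: the tool stopped (0.1 mm for 0.5 mm commanded) and force swung from +2.7 to −2 N tangentially. Let go slowly.

>>> apply_moves(moves=[[-0.05,0,0,0,0,0,0],[-0.15,0,0,0,0,0,0],[-0.25,0,0,0,0,0,0],[-0.35,0,0,0,0,0,0],[-0.5,0,0,0,0,0,0],[-0.7,0,0,0,0,0,0],[-1,0,0,0,0,0,0],[-1,0,0,0,0,0,0],[-1,0,0,0,0,0,0],[-1,0,0,0,0,0,0]])

```text
time: 23.95
tool_pos: [0.6172, -0.0036, 0.0716]
tool_rot: [-0.702, 0.702, 0.089, -0.088]
contact_force: [-0.6, 0.9, 0.2]
gripper_width: 1.0
```

```bash
python3 -c "
from h import *
gs()
im,T=shot('wrist','w7')
cv2.imwrite('pics/w7c.png',cv2.resize(im[150:350,100:420],None,fx=2,fy=2,interpolation=cv2.INTER_CUBIC))"
```

```text
t 23.95 pos [ 0.6172 -0.0036  0.0716] zyaw 104.4 tilt [ 0.001 -0.    -1.   ] w 1.0 F [-0.6  0.9  0.2]
 shift mm [0. 0. 0.] rows>= 0
r 0.1598 gate yaw by pos 104.58 w mm 84.98113970121285 F tool [-0.3 -0.2  1. ] torque [-0. -0. -0.]
```

View pics/w7c.png

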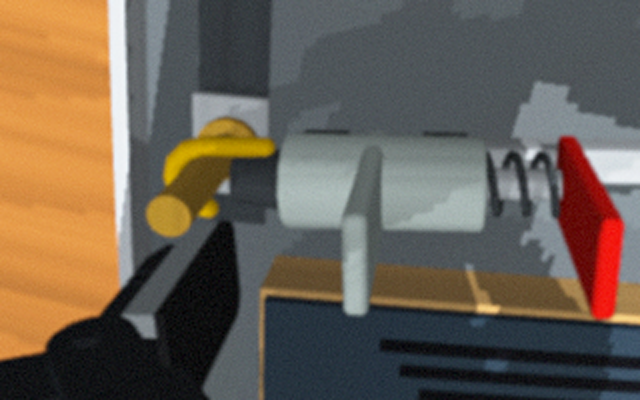

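The hook (210,150–210) now wraps the post against the nose, and the fingers are clear of both tabs. Lift straight up and check.

>>> apply_moves(moves=[[-1,0,-8,0,0,0,0],[-1,0,-20,0,0,0,0],[-1,0,-40,0,0,0,0],[-1,0,-45,0,0,0,0],[-1,0,-45,0,0,0,0],[-1,0,-20,0,0,0,0],[-1,0,0,0,0,0,0],[-1,0,0,0,0,0,0],[-1,0,0,0,0,0,0]])

```text
time: 24.9
tool_pos: [0.616, -0.0033, 0.247]
tool_rot: [0.702, -0.701, -0.087, 0.09]
contact_force: [-0.2, -0.6, 0.2]
gripper_width: 1.0
```

```bash
python3 - <<'E'
from h import *
gs()
im,T=shot('wrist','w8'); cv2.imwrite('pics/w8.png',im)
hsv=cv2.cvtColor(im,cv2.COLOR_BGR2HSV);H,S,V=[hsv[...,i].astype(int) for i in range(3)]
m=((H<8)|(H>172))&(S>150)
n,l,s,c=cv2.connectedComponentsWithStats(m.astype(np.uint8)*255)
Hh=np.array([.577,.151])
for i in range(1,n):
    if s[i,4]>40:
        pts=np.argwhere(l==i)[:,::-1].astype(float)
        low=pts[pts[:,1]>pts[:,1].max()-8].mean(0)
        w=ray("wrist",T,[low],.076)[0,:2]; print(s[i],low,w.round(4),"r",np.linalg.norm(w-Hh).round(4))
cv2.imwrite('pics/w8c.png',np.hstack([im,cv2.resize(shot('top','t8')[0][100:300,180:480],None,fx=.5,fy=.5)[:, :150] if 0 else im[:, :0]]))
E
```

```text
t 24.9 pos [ 0.616  -0.0033  0.247 ] zyaw 104.4 tilt [-0.004  0.    -1.   ] w 1.0 F [-0.2 -0.6  0.2]
 shift mm [0. 0. 0.] rows>= 0
r 0.1591 gate yaw by pos 104.17 w mm 84.98655483259155 F tool [-0.4 -0.2 -0.5] torque [ 0.06 -0.09  0.02]
[   0    0   85   68 4085] [46.84868421 62.15131579] [ 0.5685 -0.2485] r 0.3996
[ 565   51   75  176 6092] [632.61363636 221.35227273] [0.5738 0.2898] r 0.1389
[350 165  10  33 232] [355.53488372 193.        ] [0.6131 0.0273] r 0.1288
[279 254  32  29 713] [294.99408284 277.90532544] [ 0.7064 -0.0051] r 0.2028
```

View pics/w8.png

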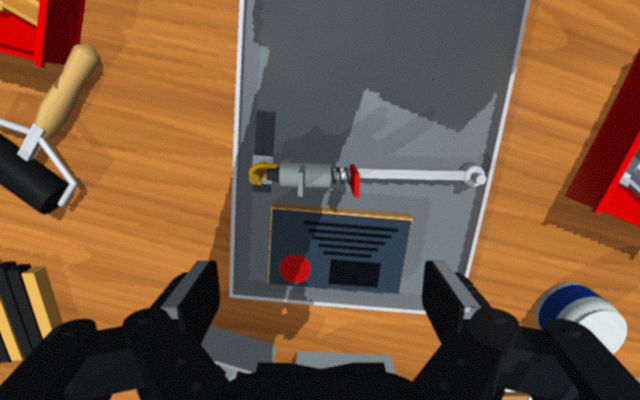

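Gate shut with the hook round the post at (262,174). The thumb tab's middle measures 128.8 mm from the hinge, so the plunger is at about 6 mm, and the arm is clear. Handing in.

```bash
python3 -c "
from h import *
print(manip.job_done())"
```

```text
the job is handed in; nothing more can be done
None
```

The job is done and handed in at about 25 s of the 69 s allowed; no verdict is reported. The wooden piece is in the wood bin and the metal piece in the metal bin. I then pinched the plunger right in, swung the gate until the post sat in the hook, and let go slowly.

- **Pieces:** pictures taken right after each release showed each one lying inside its own bin.
- **Swing:** I felt the post as a force change of about 5 N at the hand, and the tool stopped moving. The force on the post cannot be read directly, but this suggests it stayed well under 20 N.
- **Hook:** the last wrist picture shows the gate closed and the hook round the post. The red tab's middle is 128.8 mm from the hinge, so the plunger is at about 6 mm. The force on the tool is near zero and the arm is clear, about 17 cm above the tabs.
- **Gate angle:** about -0.10 rad, from the tool's heading when I let go.
- **Other objects:** I never touched the ink tin, hand roller or printing block and they look undisturbed, but I did not measure their positions again.

Two readings disagreed. The camera put the post about 1.5° nearer than where it was felt, so I went by contact. On the first pinch the arm briefly pressed with about 30 N upward and 20 N along the gate, because it was a few millimetres too low and too close to the hinge. I corrected that before swinging the gate.

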